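Seat a label holder behind the shelf lip and hold it home

TASK

Swing the clamp lever on the shelf edge to upright, which draws back the jaw that blocks the label slot. Then take the label holder from its rack, work its tongue down into the slot behind the shelf lip and press it fully home, shoulder on the lip, against the sprung strip below, without forcing it. Leave the lever upright and the stock undisturbed; finish while still holding the label holder pressed home, because the strip pushes it out again if you let go.

Things in the scene. Friction and masses are not known exactly. Their poses are not given: they have to be found in the camera images.
- shelf: low white shelf fixed on the bench, 600 wide (y) x 270 deep (x). Origin on the bench under the middle of its front face; x into the shelf, away from the robot, y left along the front, z up. An upright lip, 4 thick (x 0 to 4), top 120 above the bench, runs along the front; the board behind it is flat, top at 100. A fixed tray of jars, tops at 175, fills x 150 to 260, y 100 to 280.
- slot (a point): centre of the label slot's mouth, level with the lip's top; axes as the shelf's. Open from above: 90 long (y), 10 wide (x) between the lip's back face (x = -5) and the board's edge (x = +5); the board top is 20 below this point. Beside the slot the gutter behind the lip is filled level with the board.
- jaw_mouth (a point): centre of the slot 27 below point slot, where a steel jaw, 9 high, slides out of the board's edge (top 3 below the board's top) towards the lip and narrows the slot. It moves 10 per rad of the lever: flush with the board's edge, 10 clear, at 0 rad; 5 clear at 0.5; shut at 1.0.
- strip_top (a point): centre of the slot 35 below point slot: the top of the sprung rubber strip as it lies at rest (this point does not move). The strip gives straight down; it takes 3 N to start and about 9 N with the holder home, 10 further down.
- lever (a joint): angle of the clamp lever, rad: 0 upright, positive leaning to the shelf's left (+y), limits -0.8 and 1.0. It turns in the plane of the shelf's front about the shelf's x axis and stays where it is left (about 2 N at its knob moves it). Starts leaning left.
- lever_hinge (a point): pivot of the lever, 30 in front of the lip's front face, 110 above the bench, 150 to the left of the slot; axes as the shelf's. A steel bracket 40 wide carries it, top 120 above the bench.
- lever_grip (a point): centre of the lever's black knob, 90 from the pivot along the lever: a disc of diameter 24, its axis along the shelf's x, 14 thick between its two flat faces; the lever's bar is 8 thick (x) and 14 wide.
- rack: plywood rack on the bench, fixed, with one slot 76 x 7 along its y in which the label holder stands; block 70 (x) x 120 (y), top 52 above the bench, on a base 90 x 140 x 4. Origin at the centre of its underside.
- holder: grey plastic label holder, about 60 g, standing upright, alike on both sides. Origin at the centre of the tongue's lower edge; z up, x through its thickness, y along its width. From the bottom: tongue 4 thick x 70 wide x 45 high; shoulder 20 x 74, from 45 to 51 above the origin; label plate with paper cards, 10 x 70, from 51 to 87. In the rack the shoulder rests on the rack's top.
- shoulder (a point): point of the holder at the underside of its shoulder, 45 above the holder's origin. With the holder home it is level with the lip's top, that is with point slot.
- holder_grip (a point): centre of the label plate, 69 above the holder's origin, the place to grip it, across its 10 thickness.
- jar: bystander: closed jar, diameter 66, 85 high, on the shelf; origin at the centre of its underside
- tin: bystander: tin can, diameter 74, 85 high, on the shelf; origin at the centre of its underside
- carton: bystander: small cardboard carton 70 x 110 x 60 high on the bench; origin at the centre of its underside
There are look-alikes about, which are no part of the job. Of the things that look like the holder, the middle-sized one is meant. Leave any red or yellow look-alike of the rack alone.

How it is judged (in metres and radians):
On the way, in this order (a step that is already met when the one before it is completed fails the run):
1. the lever stands upright (within 0.15 rad) while the holder is still in its rack (value of joint lever between -0.15 and 0.15 rad and distance of holder from where it was at the start of the episode below 0.02 m), for 0.2 s.
2. the gripper has lifted the holder clear of the rack (z of holder in the frame of rack above 0.054 m and contact force between holder and the fingers above 1 N), for 0.1 s.
3. the tongue is in the slot behind the lip, its lower edge below the board's top (z of holder in the frame of slot below -0.024 m and x of holder in the frame of slot between -0.006 and 0.006 m and y of holder in the frame of slot between -0.014 and 0.014 m), for 0.1 s.
At the end, for the whole second after the job is handed in: the lever is upright within 0.15 rad; the holder's tongue is in the slot behind the lip with its shoulder within 2.5 mm of the lip's top, holder upright within 0.12 rad and still; the fingers are touching it and it is pressed on the shelf with more than 5 N (value of joint lever between -0.15 and 0.15 rad and z of shoulder in the frame of slot below 0.0025 m and x of shoulder in the frame of slot between -0.007 and 0.007 m and y of shoulder in the frame of slot between -0.014 and 0.014 m and angle between holder's own z axis and vertical below 0.12 rad and linear speed of holder below 0.02 m/s and contact force between holder and shelf above 5 N and contact force between holder and the fingers above 2 N); the arm keeps its last pose, push and grip.
It fails at once if the jar, tin or carton is pushed more than 25 mm or tipped (distance of any of jar, tin, carton from where it was at the start of the episode above 0.025 m or angle between any of jar, tin, carton's own z axis and vertical above 0.4 rad).
It fails at once if the holder is forced against the shelf with more than 60 N (contact force between holder and shelf above 60 N).
It also fails if it takes over 64 s, if anything falls off the work surface, if the arm or the gripper's body presses on something with over 40 N, if the wrist force passes 120 N, or if a joint passes its speed limit or range.

ROBOT

A 7-joint arm with a two-finger parallel gripper is mounted at the origin on the work surface. World frame = base frame: x ahead of the robot, y to its left, z up, the work surface at z = 0. Lengths are in m, angles in degrees, forces in N, time in s.
With the tool pointing down it reaches from about 0.425 to 0.95 m from the base axis. Payload 16.7 kg.
Tool frame: the origin (TCP) lies midway between the tips of the shut fingers; the grasp point (between the pads) lies 19 mm behind it; z points along the fingers, y is the line along which they close (so a half turn about z gives the same grasp; the last joint's range is limited). The gripper opens to 94 mm and grips with 3 to 60 N. Pads are 16 mm wide; open, the fingers measure 119 mm over their backs; the gripper's body (75 mm by 177 mm) begins 78 mm behind the grasp point.
Start: joints at [68.44, 24.414, 4.234, 92.017, -1.954, 63.644, -3.845], TCP at [0.152, -0.658, 0.205] pointing down, gripper open.
Joint ranges: [-163.25, 163.25], [-28.42, 122.38], [-70.27, 78.77], [12.13, 141.07], [-58.53, 238.53], [9.26, 117.41], [-156.51, 156.51]. Speed limits (degrees/s): [108.29, 108.29, 136.94, 136.94, 172.46, 172.46, 172.46].

INTERFACE

Orientations are given as a 3x3 rotation matrix whose columns are the frame's x, y, z axes.
In Python, from rig import bot gives the robot as it stands.
- The arm moves only by the tool send_rows, never from a script. Its argument "increments" is one flat list of numbers, 7 for each row, row after row: the opening, from -1 (shut) to 1 (fully open), then the shift along the tool's x, y, z scaled (see below), then the turn, a rotation vector about the tool's x, y, z scaled (see below). A call has 1 to 10 rows; each row is the pose to reach, as a shift and turn from the pose commanded when the call began, along the tool's axes at that moment, turning the shorter way round; what a row does not reach only later rows make up. The controller multiplies each number of a shift by 0.3 m and each number of a turn by pi rad. A row lasts 1/12 s, in which the tool goes at most 41.7 mm and 7.16 degrees, less where a joint would pass 70% of its speed; a pose out of reach is approached as far as the arm can. A call with a number of a shift or a turn outside -1 to 1 is refused whole. A call with a gripper value outside its range is refused whole. The fingers move at their own pace and stop on an object; the grip force is fixed at half the most. Time passes only in rows, so rows that repeat a pose let the fingers close. It gives the time, the measured TCP pose, the force, the opening and the grip force at its end, in the units of the state.
- bot.observe(): the state, without advancing time (a new reading comes with each control period).
- bot.snapshot(name): name is "scene" or "top" or "wrist"; returns the picture (400x640x3 uint8, red, green, blue); there is no depth.
- bot.get_calibration(name): a dict with "mtx" (3x3 intrinsics, pixels), "extrinsics" (4x4, takes a point from world to camera coordinates); the wrist camera has in their place "mount" (4x4, takes a point from camera to tool coordinates, whose origin is the TCP and whose axes are the flange's). Camera axes: x right, y down, z forward; pixel columns grow to the right and rows downward; lengths in m; the calibration is good to about 2 mm. The wrist camera is an equidistant fisheye: a pixel r from the principal point sees the ray r / f radians off the axis. A picture is of the moment at which its call begins: read the wrist's pose just before it. get_calibration takes no time and is no camera call.
- bot.sign_off(): hands the job in; it is judged then, once.
The state is a dict: "t": time; "joint_pos": joint angles; "qvel": joint speeds; "joint_efforts": joint torques, N m; "ee_pos": TCP position; "ee_rot": TCP orientation; "force": force on the tool from outside, world axes, zero at the start; "ft_torque": the same for the moment, N m; "gripper_width": finger opening in m; "finger_force": force on a finger pad.
Only numpy, scipy, OpenCV 4.12 (cv2) and the standard library are available. Lean on these libraries where they do the work, as an engineer would, in place of code of your own. Each camera call takes 0.05 s, during which the arm holds its last target. There are 200 camera calls.

## Working session

There is one attempt and no reset: what is moved stays moved. The work goes in short steps, Python scripts to look and compute and a tool call to move; the robot and the scene stay as the last step left them, time stands still between calls to the robot, and variables do not carry over. Pictures are saved under pics/ and viewed, at most 10 in all, crops included, and the job is handed in when it is done.

Besides the shell and the picture viewer there is one more tool, called after ">>>" as a command line: name --argument value ..., lists and objects as JSON in quotes. send_rows: Moves the arm, as the interface text tells. Shifts and turns lie within -1 to 1; 1 stands for 0.3 m of shift or pi rad of turn. Its arguments: {"type":"object","properties":{"increments":{"type":"array"}},"required":["increments"]}

```bash
mkdir -p pics; ls; cat > h.py <<'E'
import numpy as np, cv2
from rig import bot
def snap(n,f):
    im=bot.snapshot(n); cv2.imwrite('pics/'+f,cv2.cvtColor(im,cv2.COLOR_RGB2BGR)); return im
def ray(n,u,v):
    c=bot.get_calibration(n);K=np.array(c['mtx']);E=np.array(c['extrinsics'])
    d=E[:3,:3].T@np.linalg.solve(K,[u,v,1.]); o=-E[:3,:3].T@E[:3,3]; return o,d/np.linalg.norm(d)
def onz(n,u,v,z):
    o,d=ray(n,u,v); return o+d*(z-o[2])/d[2]
def proj(n,p):
    c=bot.get_calibration(n);E=np.array(c['extrinsics']);q=E[:3,:3]@np.asarray(p,float)+E[:3,3];q=np.array(c['mtx'])@q;return q[:2]/q[2]
def tri(a,b): # rays (o,d)
    M=np.zeros((3,3));r=np.zeros(3)
    for o,d in(a,b):
        P=np.eye(3)-np.outer(d,d);M+=P;r+=P@o
    return np.linalg.solve(M,r)
E
python3 - <<'E'
from h import *
for n in('scene','top'):
    snap(n,n+'0.png');c=bot.get_calibration(n);print(n,np.round(c['mtx'],1).tolist(),np.round(c['extrinsics'],3).tolist())
s=bot.observe();print({k:np.round(v,3).tolist() for k,v in s.items()})
c=bot.get_calibration('wrist');print({k:np.round(v,4).tolist() if not isinstance(v,str) else v for k,v in c.items()})
E
```

```text
pics
scene [[443.1, 0.0, 320.1], [0.0, 443.1, 196.0], [0.0, 0.0, 1.0]] [[0.261, 0.965, -0.005, -0.073], [0.769, -0.211, -0.603, -0.324], [-0.584, 0.154, -0.797, 1.651], [0.0, 0.0, 0.0, 1.0]]
top [[413.1, 0.0, 315.0], [0.0, 413.1, 198.3], [0.0, 0.0, 1.0]] [[-0.016, -1.0, 0.01, -0.055], [-0.988, 0.014, -0.156, 0.525], [0.155, -0.012, -0.988, 1.25], [0.0, 0.0, 0.0, 1.0]]
{'t': 0.1, 'joint_pos': [68.441, 24.444, 4.233, 92.048, -1.956, 63.645, -3.844], 'qvel': [-0.009, -0.024, 0.0, -0.125, -0.05, -0.123, 0.054], 'joint_efforts': [0.008, -93.747, 3.677, -45.505, -0.049, 0.017, 0.0], 'ee_pos': [0.152, -0.657, 0.205], 'ee_rot': [[0.974, 0.225, -0.0], [0.225, -0.974, 0.001], [-0.0, -0.001, -1.0]], 'force': [-0.184, 0.263, 0.67], 'ft_torque': [0.041, 0.001, 0.027], 'finger_force': 0.0, 'gripper_width': 0.094}
{'mtx': [[309.7069, 0.0, 319.5411], [0.0, 309.7069, 199.0181], [0.0, 0.0, 1.0]], 'mount': [[0.0013, -0.9714, -0.2374, 0.0676], [1.0, 0.0012, 0.0006, 0.0002], [-0.0003, -0.2374, 0.9714, -0.1794], [0.0, 0.0, 0.0, 1.0]]}
```

View pics/scene0.png

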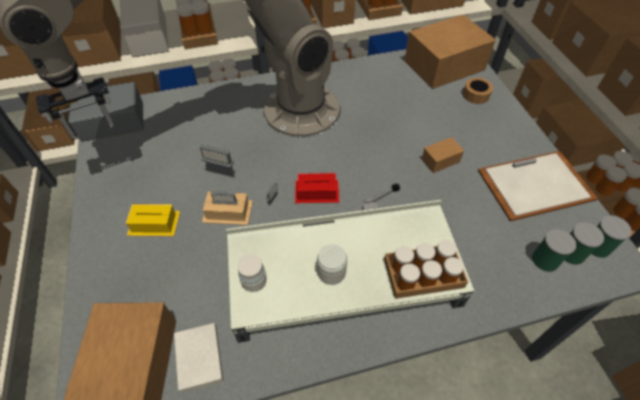

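View pics/top0.png

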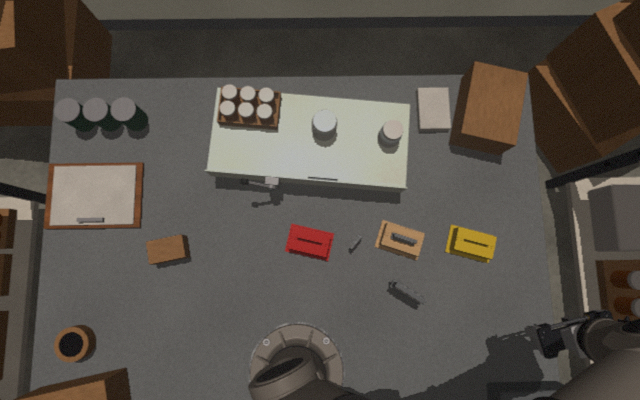

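The scene view shows the plywood rack with the holder at about (227,205). The white shelf has its slot near (318,222), and the lever runs from (370,205) to the knob at (396,187). In the top view the rack is at (400,238), the slot at (322,179), and the lever runs from (272,182) to the knob at (244,182). Next I'll zoom in for accurate pixels.

```bash
python3 - <<'E'
import cv2,numpy as np
t=cv2.imread('pics/top0.png');s=cv2.imread('pics/scene0.png')
def c(i,x,y,w,h,k): return cv2.resize(i[y:y+h,x:x+w],None,fx=k,fy=k,interpolation=cv2.INTER_CUBIC)
a=np.hstack([c(t,200,145,220,75,3.6363)[:272,:800]])
b=np.hstack([c(t,365,210,80,66,5)[:330,:400],c(s,195,180,80,66,5)[:330,:400]])
cv2.imwrite('pics/z.png',np.vstack([a[:,:b.shape[1]],b])[:600])
E
```

```text
(no output)
```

View pics/z.png

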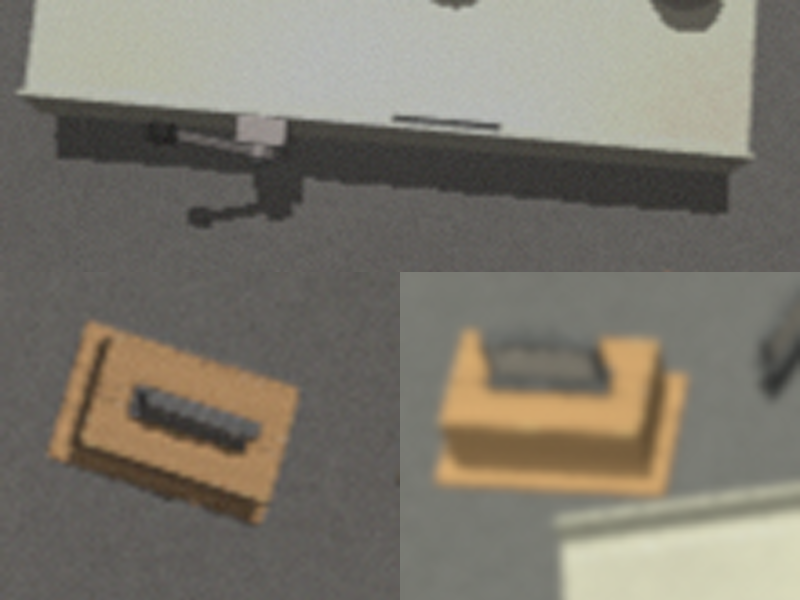

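```bash
python3 - <<'E'
from h import *
T=lambda u,v,z:np.round(onz('top',u,v,z),4)
a,b=T(205.5,170.9,.12),T(406.8,188.2,.12);print('lip',a,b,np.linalg.norm(a-b),'mid',(a+b)/2,'yaw of +y', np.degrees(np.arctan2(*(a-b)[1::-1])))
a,b=T(308.1,177.5,.11),T(337.2,179.9,.11);print('slot',a,b,np.linalg.norm(a-b),(a+b)/2)
R=[T(386.4,222.6,.052),T(424.6,233.2,.052),T(417.4,256.6,.052),T(381,245,.052)];print(R,np.mean(R,0));
d=R[0]-R[1];print(np.linalg.norm(d),np.degrees(np.arctan2(d[1],d[0])))
d=R[3]-R[2];print(np.linalg.norm(d),np.degrees(np.arctan2(d[1],d[0])))
k=tri(ray('top',244.5,181.3),ray('scene',396,187.5));print('knob',k, 'residual', proj('top',k),proj('scene',k))
E
```

```text
lip [0.5982 0.2603 0.12  ] [ 0.5377 -0.3336  0.12  ] 0.5969735840051886 mid [ 0.56795 -0.03665  0.12   ] yaw of +y 84.18340095752079
slot [ 0.5761 -0.0427  0.11  ] [ 0.5676 -0.1293  0.11  ] 0.08701614792669231 [ 0.57185 -0.086    0.11   ]
[array([ 0.4433, -0.2814,  0.052 ]), array([ 0.4089, -0.3974,  0.052 ]), array([ 0.3382, -0.3714,  0.052 ]), array([ 0.375, -0.262,  0.052])] [ 0.39135 -0.32805  0.052  ]
0.1209932229507091 73.48218574704042
0.11542356778405352 71.40807683144018
knob [0.55709467 0.13971618 0.16309103] residual [243.88356536 181.12126026] [395.34127476 187.58183308]
```

```bash
cat >> h.py <<'E'
def go(p,yaw_y,s=None):
    """numbers for TCP p, tool down, tool y axis at heading yaw_y (deg), from present pose"""
    from scipy.spatial.transform import Rotation as Ro
    s=s or bot.observe();R=np.array(s['ee_rot']);a=np.radians(yaw_y)
    y=np.array([np.cos(a),np.sin(a),0]);z=np.array([0,0,-1.]);T=np.c_[np.cross(y,z),y,z]
    return np.round(R.T@(np.asarray(p)-s['ee_pos'])/.3,3),np.round(Ro.from_matrix(R.T@T).as_rotvec()/np.pi,4)
E
python3 -c "
from h import *
print(go([.391,-.328,.3],-17.6))"
```

```text
(array([ 1.024, -0.891, -0.316]), array([-3.000e-04, -2.000e-04, -3.301e-01]))
```

>>> send_rows --increments '[0, 1, -0.89, -0.32, 0, 0, -0.33, 0, 1, -0.89, -0.32, 0, 0, -0.33, 0, 1, -0.89, -0.32, 0, 0, -0.33, 0, 1, -0.89, -0.32, 0, 0, -0.33, 0, 1, -0.89, -0.32, 0, 0, -0.33, 0, 1, -0.89, -0.32, 0, 0, -0.33, 0, 1, -0.89, -0.32, 0, 0, -0.33, 0, 1, -0.89, -0.32, 0, 0, -0.33, 0, 1, -0.89, -0.32, 0, 0, -0.33, 0, 1, -0.89, -0.32, 0, 0, -0.33]'

```text
t: 0.93
ee_pos: [0.3849, -0.3278, 0.3021]
ee_rot: [[0.299, 0.954, 0.0], [0.954, -0.299, -0.0], [-0.0, 0.0, -1.0]]
force: [1.2, 0.3, -0.6]
gripper_width: 0.0471
finger_force: 0.0
```

```bash
cat >> h.py <<'E'
def wpose(s):
    M=np.eye(4);M[:3,:3]=s['ee_rot'];M[:3,3]=s['ee_pos'];return M@np.array(bot.get_calibration('wrist')['mount'])
def wray(s,u,v):
    K=np.array(bot.get_calibration('wrist')['mtx']);x=(u-K[0,2])/K[0,0];y=(v-K[1,2])/K[1,1];r=np.hypot(x,y)
    d=np.array([np.sin(r)*x/r,np.sin(r)*y/r,np.cos(r)]);W=wpose(s);return W[:3,3],W[:3,:3]@d
def wz(s,u,v,z):
    o,d=wray(s,u,v);return o+d*(z-o[2])/d[2]
def wproj(s,p):
    K=np.array(bot.get_calibration('wrist')['mtx']);W=wpose(s);q=W[:3,:3].T@(np.asarray(p)-W[:3,3]);t=np.arctan2(np.hypot(*q[:2]),q[2]);e=q[:2]/np.hypot(*q[:2])
    return K[:2,2]+K[0,0]*t*e
E
python3 - <<'E'
from h import *
s=bot.observe();im=snap('wrist','w1.png')
print(s['ee_pos'])
for p in [(.391,-.328,.094),(.3914,-.328,.052)]: print(wproj(s,p))
E
```

```text
[ 0.38493633 -0.32784442  0.30208642]
[324.4964399  177.03128739]
[324.25838261 171.89318975]
```

View pics/w1.png

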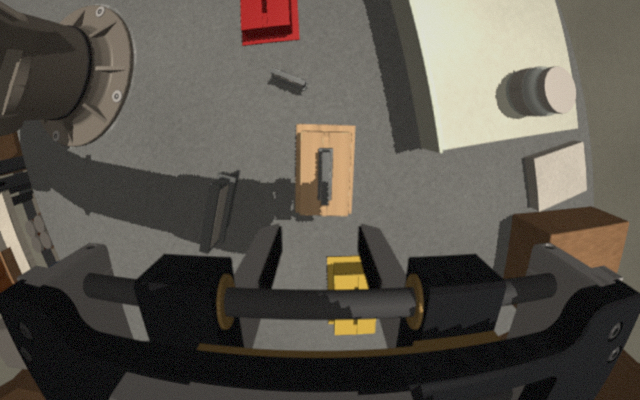

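```bash
python3 -c "
from h import *
print(go([.54,-.06,.30],-5.8))"
```

```text
(array([0.983, 0.221, 0.015]), array([ 0.001 , -0.0003, -0.063 ]))
```

>>> send_rows --increments '[0, 0.98, 0.22, 0, 0, 0, -0.064, 0, 0.98, 0.22, 0, 0, 0, -0.064, 0, 0.98, 0.22, 0, 0, 0, -0.064, 0, 0.98, 0.22, 0, 0, 0, -0.064, 0, 0.98, 0.22, 0, 0, 0, -0.064, 0, 0.98, 0.22, 0, 0, 0, -0.064, 0, 0.98, 0.22, 0, 0, 0, -0.064, 0, 0.98, 0.22, 0, 0, 0, -0.064, 0, 0.98, 0.22, 0, 0, 0, -0.064, 0, 0.98, 0.22, 0, 0, 0, -0.064]'

```text
t: 1.82
ee_pos: [0.5357, -0.0697, 0.301]
ee_rot: [[0.105, 0.994, -0.001], [0.994, -0.105, 0.0], [0.0, -0.001, -1.0]]
force: [0.1, -0.4, -0.4]
gripper_width: 0.0471
finger_force: 0.0
```

```bash
python3 - <<'E'
from h import *
s=bot.observe();im=snap('wrist','w2.png')
print(s['ee_pos'],s['ee_rot'][0])
for p in [(.572,-.086,.12),(.5571,.1397,.163),(.548,.067,.11)]: print(wproj(s,p))
a=cv2.imread('pics/w2.png')[0:250,220:470];cv2.imwrite('pics/w2c.png',cv2.resize(a,None,fx=2.4,fy=2.4,interpolation=cv2.INTER_CUBIC))
E
```

```text
[ 0.53574011 -0.06968427  0.30104941] [ 1.04944358e-01  9.94477695e-01 -8.92611780e-04]
[351.76248956 192.70231311]
[319.88827996  -5.98685951]
[318.55160947  67.45071049]
```

View pics/w2c.png

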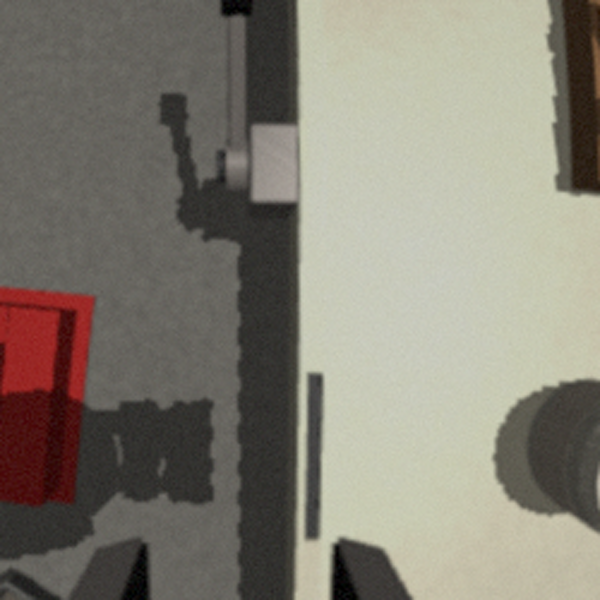

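```bash
python3 - <<'E'
from h import *
s=bot.observe()
for z in(.1,.12):
    a,b=wz(s,351.3,155.4,z),wz(s,350.4,225,z);print(z,a,b,np.linalg.norm(a-b),(a+b)/2)
for u in (317.5,): print('lever bar at hinge',wz(s,318.3,69,.11))
print('lip front',wz(s,220+296/2.4,200,.12), 'bar', wz(s,318.5,30,.14))
print(go([.5571,.140,.26],-5.8),go([.5571,.140,.142],-5.8))
E
```

```text
0.1 [ 0.57689735 -0.04468801  0.1       ] [ 0.56826249 -0.13452299  0.1       ] 0.09024902237157041 [ 0.57257992 -0.0896055   0.1       ]
0.12 [ 0.57504918 -0.04248082  0.12      ] [ 0.56686814 -0.12759438  0.12      ] 0.08550583436251925 [ 0.57095866 -0.0850376   0.12      ]
lever bar at hinge [0.54749107 0.06404295 0.11      ]
lip front [ 0.56087009 -0.0950552   0.12      ] bar [0.55202761 0.10392648 0.14      ]
(array([ 0.706, -0.003,  0.137]), array([-0.0002,  0.0001, -0.0018])) (array([ 0.706, -0.003,  0.53 ]), array([-0.0002,  0.0001, -0.0018]))
```

>>> send_rows --increments '[0, 0.7, 0, 0.14, 0, 0, 0, 0, 0.7, 0, 0.14, 0, 0, 0, 0, 0.7, 0, 0.14, 0, 0, 0, 0, 0.7, 0, 0.14, 0, 0, 0, 0, 0.7, 0, 0.14, 0, 0, 0, 0, 0.7, 0, 0.14, 0, 0, 0, 0, 0.7, 0, 0.14, 0, 0, 0, 0, 0.7, 0, 0.14, 0, 0, 0, 0, 0.7, 0, 0.34, 0, 0, 0, 0, 0.7, 0, 0.53, 0, 0, 0]'

```text
t: 2.7
ee_pos: [0.5601, 0.1365, 0.1774]
ee_rot: [[0.11, 0.994, 0.005], [0.994, -0.11, -0.0], [0.0, 0.005, -1.0]]
force: [1.6, -0.1, -1.6]
gripper_width: 0.047
finger_force: 0.0
```

```bash
python3 - <<'E'
from h import *
print(go([.5571,.140,.144],-5.8),go([.5482,.066,.181],-5.8)); s=bot.observe()
snap('wrist','w3.png')
E
```

```text
(array([ 0.01 , -0.012,  0.111]), array([ 0.0017, -0.0001, -0.0028])) (array([-0.238, -0.014, -0.012]), array([ 0.0017, -0.0001, -0.0028]))
```

View pics/w3.png

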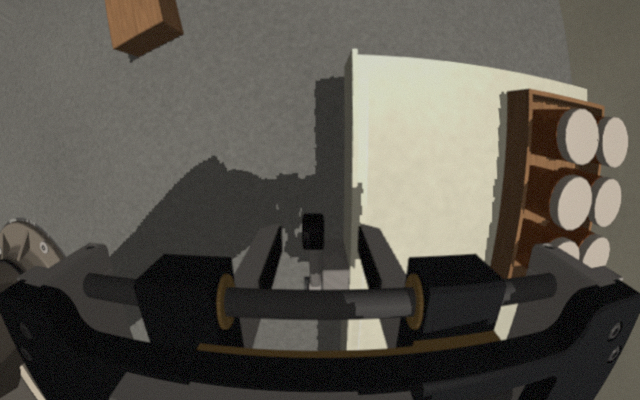

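The wrist view shows the knob as a dark disc centred at about (313,231), between the fingers at columns 280 and 362. The bracket is below it.

```bash
python3 - <<'E'
from h import *
s=bot.observe();print(s['ee_pos'],wz(s,313,231,.163),wproj(s,(.5571,.14,.163)))
p=wz(s,313,231,.163);p[2]=.144
print(go(p,-5.8))
E
```

```text
[0.55565207 0.13458769 0.16830869] [0.55087501 0.13714289 0.163     ] [322.30831487 225.76754756]
(array([ 0.007, -0.016,  0.081]), array([-0.0018,  0.001 , -0.0028]))
```

>>> send_rows --increments '[0, 0, 0, 0, 0, 0, 0, 0, 0, 0, 0, 0, 0, 0, 0, 0, 0, 0, 0, 0, 0]'

```text
t: 3.0
ee_pos: [0.5596, 0.1385, 0.1788]
ee_rot: [[0.107, 0.994, 0.003], [0.994, -0.107, 0.0], [0.001, 0.003, -1.0]]
force: [0.0, -0.0, 0.3]
gripper_width: 0.047
finger_force: 0.0
```

>>> send_rows --increments '[0, 0, -0.012, 0.06, 0, 0, 0, 0, 0, -0.012, 0.116, 0, 0, 0, 0, 0, -0.012, 0.116, 0, 0, 0, -1, 0, -0.012, 0.116, 0, 0, 0, -1, 0, -0.012, 0.116, 0, 0, 0, -1, 0, -0.012, 0.116, 0, 0, 0, -1, 0, -0.012, 0.116, 0, 0, 0, -1, 0, -0.012, 0.116, 0, 0, 0, -1, 0, -0.012, 0.116, 0, 0, 0]'

```text
t: 3.75
ee_pos: [0.5561, 0.1393, 0.1422]
ee_rot: [[0.106, 0.994, 0.003], [0.994, -0.106, 0.0], [0.001, 0.003, -1.0]]
force: [3.8, 2.0, 2.6]
gripper_width: 0.0136
finger_force: 30.0
```

>>> send_rows --increments '[-1, -0.038, 0, -0.043, 0, 0, 0, -1, -0.06, 0, -0.063, 0, 0, 0, -1, -0.086, 0, -0.08, 0, 0, 0, -1, -0.112, 0, -0.094, 0, 0, 0, -1, -0.14, 0, -0.105, 0, 0, 0, -1, -0.168, 0, -0.114, 0, 0, 0, -1, -0.198, 0, -0.12, 0, 0, 0, -1, -0.22, 0, -0.124, 0, 0, 0, -1, -0.243, 0, -0.124, 0, 0, 0, -1, -0.243, 0, -0.124, 0, 0, 0]'

```text
t: 4.58
ee_pos: [0.5486, 0.0665, 0.1798]
ee_rot: [[0.107, 0.994, 0.004], [0.994, -0.107, 0.001], [0.001, 0.004, -1.0]]
force: [6.1, 0.8, 3.4]
gripper_width: 0.0132
finger_force: 30.0
```

```bash
python3 - <<'E'
from h import *
snap('top','t2.png');snap('scene','s2.png');s=bot.observe();print(s['ee_pos'],s['force'],s['gripper_width'])
a=cv2.imread('pics/t2.png')[140:240,220:330];b=cv2.imread('pics/s2.png')[130:230,340:450]
cv2.imwrite('pics/z2.png',cv2.resize(np.hstack([a,b]),(792,360),interpolation=cv2.INTER_CUBIC))
E
```

```text
[0.54858109 0.06681096 0.17978743] [ 5.49688685 -1.28982265  4.70070112] 0.013856683898558573
```

View pics/z2.png

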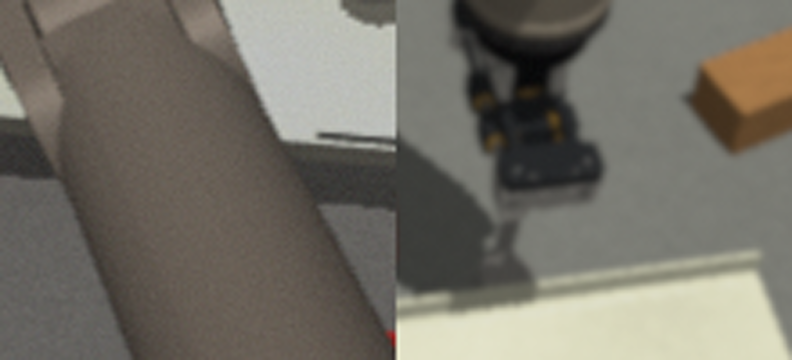

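>>> send_rows --increments '[0, -0.243, 0, -0.124, 0, 0, 0, 0, 0, 0, 0, 0, 0, 0, 0, 0, 0, 0, 0, 0, 0, 0, 0, 0, -0.1, 0, 0, 0, 0, 0, 0, -0.2, 0, 0, 0, 0, 0, 0, -0.3, 0, 0, 0, 0, 0, 0, -0.4, 0, 0, 0, 0, 0, 0, -0.4, 0, 0, 0]'

```text
t: 5.35
ee_pos: [0.5489, 0.0677, 0.3044]
ee_rot: [[0.106, 0.994, 0.007], [0.994, -0.106, 0.001], [0.001, 0.007, -1.0]]
force: [-0.3, -0.2, 0.6]
gripper_width: 0.0471
finger_force: 0.0
```

My first row carried over an unintended sideways shift, so I'm checking the lever.

```bash
python3 - <<'E'
from h import *
s=bot.observe();im=snap('wrist','w4.png')
for z,p in [('knob',(.548,.066,.2)),('hinge',(.548,.066,.11))]: print(z,wproj(s,p))
cv2.imwrite('pics/w4c.png',cv2.resize(cv2.imread('pics/w4.png')[100:300,240:440],(600,600),interpolation=cv2.INTER_CUBIC))
E
```

```text
knob [318.82298218 199.5561023 ]
hinge [318.37903286 182.04572018]
```

View pics/w4c.png

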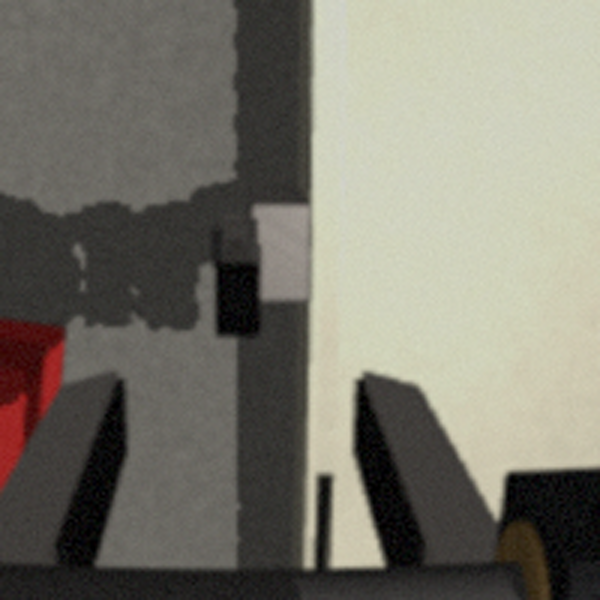

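The knob is at pixel (319,200), against (318.8,199.6) predicted for an upright lever, so the lever is fine. The rack is next.

>>> send_rows --increments '[0, -0.85, -0.2, 0, 0, 0, 0.065, 0, -0.85, -0.2, 0, 0, 0, 0.065, 0, -0.85, -0.2, 0, 0, 0, 0.065, 0, -0.85, -0.2, 0, 0, 0, 0.065, 0, -0.85, -0.2, 0, 0, 0, 0.065, 0, -0.85, -0.2, 0, 0, 0, 0.065, 0, -0.85, -0.2, 0, 0, 0, 0.065, 0, -0.85, -0.2, 0, 0, 0, 0.065, 0, -0.85, -0.2, 0, 0, 0, 0.065]'

```text
t: 6.15
ee_pos: [0.4597, -0.1806, 0.2979]
ee_rot: [[0.307, 0.952, -0.001], [0.952, -0.307, 0.001], [0.0, -0.001, -1.0]]
force: [0.2, 0.8, 0.1]
gripper_width: 0.0469
finger_force: 0.0
```

```bash
python3 -c "
from h import *
print(go([.391,-.328,.21],-17.6))"
```

```text
(array([-0.538, -0.067,  0.293]), array([-0.0003, -0.0001, -0.0015]))
```

>>> send_rows --increments '[0, -0.54, -0.067, 0.29, 0, 0, 0, 0, -0.54, -0.067, 0.29, 0, 0, 0, 0, -0.54, -0.067, 0.29, 0, 0, 0, 0, -0.54, -0.067, 0.29, 0, 0, 0, 0, -0.54, -0.067, 0.29, 0, 0, 0, 0, -0.54, -0.067, 0.29, 0, 0, 0, 0, -0.54, -0.067, 0.29, 0, 0, 0, 0, -0.54, -0.067, 0.29, 0, 0, 0]'

```text
t: 6.82
ee_pos: [0.3928, -0.3268, 0.2117]
ee_rot: [[0.303, 0.953, 0.0], [0.953, -0.303, 0.001], [0.001, 0.0, -1.0]]
force: [0.4, 0.3, 0.0]
gripper_width: 0.0471
finger_force: 0.0
```

```bash
python3 - <<'E'
from h import *
s=bot.observe();im=snap('wrist','w5.png');print(s['ee_pos'],s['ee_rot'][0])
for p in [(.391,-.328,.094),(.391,-.328,.058)]: print(wproj(s,p))
cv2.imwrite('pics/w5c.png',cv2.resize(cv2.imread('pics/w5.png')[120:320,240:440],(600,600),interpolation=cv2.INTER_CUBIC))
E
```

```text
[ 0.39282107 -0.32682411  0.21173067] [3.03267825e-01 9.52905247e-01 4.65137796e-04]
[318.69766282 195.94032009]
[318.73674376 188.47369914]
```

View pics/w5c.png

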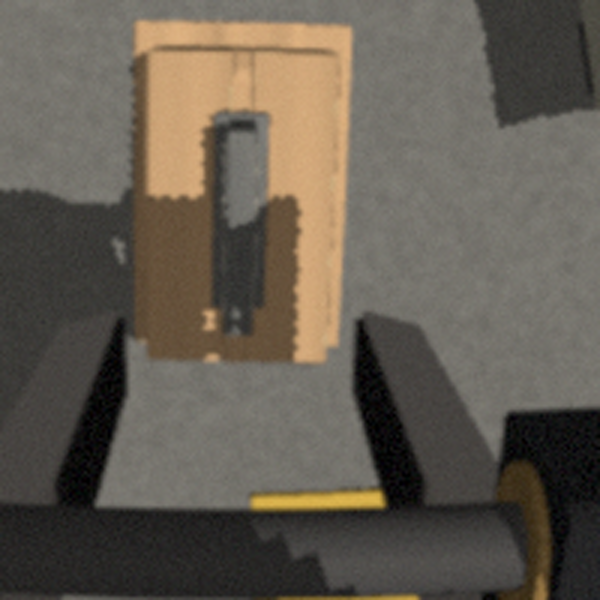

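```bash
python3 - <<'E'
from h import *
s=bot.observe()
a,b=wz(s,320,162,.094),wz(s,318.3,231,.094);d=a-b;print((a+b)/2,np.linalg.norm(d),np.degrees(np.arctan2(d[1],d[0])))
c=wz(s,321,157.7,.058);print('shoulder end',c)
y=d/np.linalg.norm(d);print('centre from shoulder',c-y*.037)
a,b=wz(s,321.5,137,.052),wz(s,319,240,.052);print((a+b)/2,np.linalg.norm(a-b))
for q in[(288,137),(352.5,137)]:print(wz(s,*q,.052))
p=[(c-y*.037)[0],(c-y*.037)[1],.055];print(go(p,-17.6))
E
```

```text
[ 0.39107834 -0.32971581  0.094     ] 0.07032755695459156 71.04947363993621
shoulder end [ 0.4037413  -0.29651175  0.058     ]
centre from shoulder [ 0.39172549 -0.33150632  0.058     ]
[ 0.39169338 -0.3318867   0.052     ] 0.11910642447092976
[ 0.37614437 -0.26427122  0.052     ]
[ 0.44338759 -0.28553341  0.052     ]
(array([-0.016,  0.   ,  0.523]), array([ 0.0002, -0.0001, -0.0002]))
```

>>> send_rows --increments '[0, -0.014, 0, 0.14, 0, 0, 0, 0, -0.014, 0, 0.28, 0, 0, 0, 0, -0.014, 0, 0.4, 0, 0, 0, 0, -0.014, 0, 0.47, 0, 0, 0, 0, -0.014, 0, 0.499, 0, 0, 0, 0, -0.014, 0, 0.499, 0, 0, 0, 0, -0.014, 0, 0.499, 0, 0, 0]'

```text
t: 7.45
ee_pos: [0.3914, -0.3321, 0.063]
ee_rot: [[0.304, 0.953, 0.001], [0.953, -0.304, -0.0], [-0.0, 0.001, -1.0]]
force: [0.8, 0.8, 0.0]
gripper_width: 0.0469
finger_force: 0.0
```

>>> send_rows --increments '[-1, 0, 0, 0, 0, 0, 0, -1, 0, 0, 0, 0, 0, 0, -1, 0, 0, 0, 0, 0, 0, -1, 0, 0, 0, 0, 0, 0, -1, 0, 0, 0, 0, 0, 0, -1, 0, 0, 0, 0, 0, 0, -1, 0, 0, 0, 0, 0, 0]'

```text
t: 8.03
ee_pos: [0.3903, -0.3326, 0.0621]
ee_rot: [[0.306, 0.952, 0.0], [0.952, -0.306, -0.0], [-0.0, 0.0, -1.0]]
force: [-0.7, 0.1, 5.0]
gripper_width: 0.0097
finger_force: 30.0
```

>>> send_rows --increments '[-1, 0, 0, -0.05, 0, 0, 0, -1, 0, 0, -0.12, 0, 0, 0, -1, 0, 0, -0.2, 0, 0, 0, -1, 0, 0, -0.3, 0, 0, 0, -1, 0, 0, -0.42, 0, 0, 0, -1, 0, 0, -0.54, 0, 0, 0, -1, 0, 0, -0.62, 0, 0, 0, -1, 0, 0, -0.62, 0, 0, 0, -1, 0, 0, -0.62, 0, 0, 0]'

```text
t: 8.78
ee_pos: [0.3906, -0.3328, 0.2488]
ee_rot: [[0.306, 0.952, 0.002], [0.952, -0.306, -0.002], [-0.001, 0.002, -1.0]]
force: [0.3, -0.0, -2.4]
gripper_width: 0.0098
finger_force: 30.0
```

```bash
python3 -c "
from h import *
print(go([.572,-.0895,.22],-5.8))"
```

```text
(array([0.957, 0.328, 0.096]), array([ 0.0006,  0.0004, -0.0667]))
```

>>> send_rows --increments '[-1, 0.957, 0.328, 0.09, 0, 0, -0.066, -1, 0.957, 0.328, 0.09, 0, 0, -0.066, -1, 0.957, 0.328, 0.09, 0, 0, -0.066, -1, 0.957, 0.328, 0.09, 0, 0, -0.066, -1, 0.957, 0.328, 0.09, 0, 0, -0.066, -1, 0.957, 0.328, 0.09, 0, 0, -0.066, -1, 0.957, 0.328, 0.09, 0, 0, -0.066, -1, 0.957, 0.328, 0.09, 0, 0, -0.066, -1, 0.957, 0.328, 0.09, 0, 0, -0.066, -1, 0.957, 0.328, 0.09, 0, 0, -0.066]'

```text
t: 9.62
ee_pos: [0.571, -0.0883, 0.219]
ee_rot: [[0.101, 0.995, -0.003], [0.995, -0.101, 0.001], [0.001, -0.003, -1.0]]
force: [-0.2, -0.2, -0.6]
gripper_width: 0.0099
finger_force: 30.0
```

```bash
python3 - <<'E'
from h import *
s=bot.observe();im=snap('wrist','w6.png');print(s['ee_pos'],s['ee_rot'][0])
for p in [(.5726,-.0896,.12),(.5726+.0045,-.0896+.0448,.1)]: print(wproj(s,p))
cv2.imwrite('pics/w6c.png',cv2.resize(cv2.imread('pics/w6.png')[90:290,220:420],(600,600),interpolation=cv2.INTER_CUBIC))
E
```

```text
[ 0.57101749 -0.08827401  0.21898028] [ 0.10105045  0.99487735 -0.00280379]
[322.5013375  200.18426704]
[322.43226866 149.77338895]
```

View pics/w6c.png

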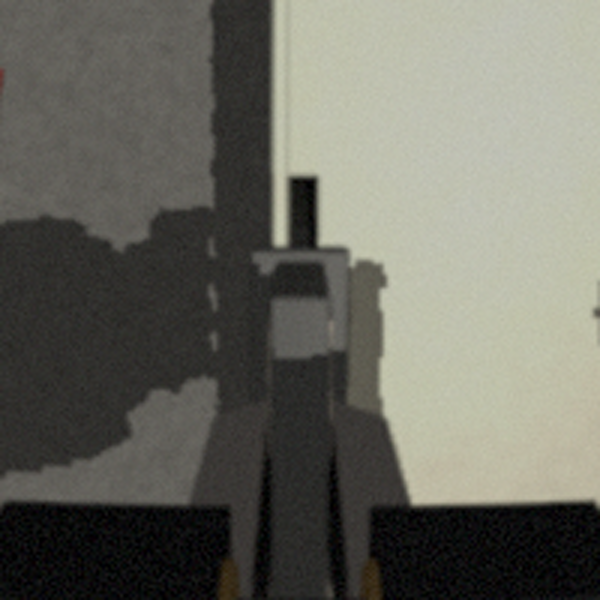

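The slot's left end shows at px (321,149), edges at columns 316.3 and 326. The holder's shoulder spans columns 304.7–336, centred on the slot.

```bash
python3 - <<'E'
from h import *
s=bot.observe();ex=np.array([.9949,-.1011,0]);ey=np.array([.1011,.9949,0])
L=wz(s,316.3,157,.12);R=wz(s,326,157,.1);print('x along ex: lip back',L@ex,'board',R@ex,'mid',(L+R)@ex/2)
H1=wz(s,304.7,174.5,.215);H2=wz(s,336,174.5,.215);print('holder',H1@ex,H2@ex,(H1+H2)@ex/2,'y end',H1@ey,H2@ey,'TCP',s['ee_pos']@ex,s['ee_pos']@ey)
e=wz(s,321,149,.1);print('slot end y',e@ey,'centre',e@ey-.045)
print(s['ee_pos'],np.array([.5726,-.0896,0])@ex,np.array([.5726,-.0896,0])@ey)
E
```

```text
x along ex: lip back 0.5730125116748495 board 0.5821623256346428 mid 0.577587418654746
holder 0.5671228617499823 0.585942764766454 0.5765328132582181 y end 0.0069639500492082946 0.0069619766823971595 TCP 0.5769050277647502 -0.03131672254525369
slot end y 0.013192367122357298 centre -0.0318076328776427
[ 0.57076974 -0.08947788  0.21941514] 0.5787383 -0.031253180000000005
```

>>> send_rows --increments '[-1, -0.004, 0.004, 0.05, 0, 0, 0, -1, -0.004, 0.004, 0.1, 0, 0, 0, -1, -0.004, 0.004, 0.13, 0, 0, 0, -1, -0.004, 0.004, 0.15, 0, 0, 0, -1, -0.004, 0.004, 0.17, 0, 0, 0, -1, -0.004, 0.004, 0.19, 0, 0, 0, -1, -0.004, 0.004, 0.2, 0, 0, 0, -1, -0.004, 0.004, 0.2, 0, 0, 0]'

```text
t: 10.33
ee_pos: [0.5725, -0.0905, 0.1604]
ee_rot: [[0.103, 0.995, -0.001], [0.995, -0.103, 0.0], [0.0, -0.001, -1.0]]
force: [-0.2, 0.3, -1.0]
gripper_width: 0.0099
finger_force: 30.0
```

>>> send_rows --increments '[-1, 0, 0, 0.015, 0, 0, 0, -1, 0, 0, 0.03, 0, 0, 0, -1, 0, 0, 0.045, 0, 0, 0, -1, 0, 0, 0.06, 0, 0, 0, -1, 0, 0, 0.06, 0, 0, 0, -1, 0, 0, 0.06, 0, 0, 0]'

```text
t: 10.83
ee_pos: [0.5726, -0.0904, 0.1426]
ee_rot: [[0.103, 0.995, -0.001], [0.995, -0.103, 0.0], [0.0, -0.001, -1.0]]
force: [-0.5, 0.1, -1.2]
gripper_width: 0.0099
finger_force: 30.0
```

>>> send_rows --increments '[-1, 0, 0, 0.008, 0, 0, 0, -1, 0, 0, 0.016, 0, 0, 0, -1, 0, 0, 0.024, 0, 0, 0, -1, 0, 0, 0.032, 0, 0, 0, -1, 0, 0, 0.032, 0, 0, 0, -1, 0, 0, 0.032, 0, 0, 0]'

```text
t: 11.33
ee_pos: [0.573, -0.0904, 0.1335]
ee_rot: [[0.103, 0.995, 0.001], [0.995, -0.103, -0.0], [0.0, 0.001, -1.0]]
force: [0.2, 1.3, 5.2]
gripper_width: 0.01
finger_force: 30.0
```

>>> send_rows --increments '[-1, 0, 0, 0.005, 0, 0, 0, -1, 0, 0, 0.01, 0, 0, 0, -1, 0, 0, 0.01, 0, 0, 0, -1, 0, 0, 0.01, 0, 0, 0]'

```text
t: 11.67
ee_pos: [0.5731, -0.0904, 0.1306]
ee_rot: [[0.103, 0.995, 0.001], [0.995, -0.103, -0.0], [0.0, 0.001, -1.0]]
force: [-0.2, 0.6, 7.7]
gripper_width: 0.0099
finger_force: 30.0
```

>>> send_rows --increments '[-1, 0, 0, 0.003, 0, 0, 0, -1, 0, 0, 0.006, 0, 0, 0, -1, 0, 0, 0.006, 0, 0, 0, -1, 0, 0, 0.006, 0, 0, 0]'

```text
t: 12.0
ee_pos: [0.5732, -0.0904, 0.13]
ee_rot: [[0.103, 0.995, 0.001], [0.995, -0.103, -0.001], [-0.001, 0.001, -1.0]]
force: [-7.0, 0.5, 26.1]
gripper_width: 0.01
finger_force: 30.0
```

>>> send_rows --increments '[-1, 0, 0, -0.001, 0, 0, 0, -1, 0, 0, -0.001, 0, 0, 0, -1, 0, 0, -0.001, 0, 0, 0, -1, 0, 0, -0.001, 0, 0, 0, -1, 0, 0, -0.001, 0, 0, 0, -1, 0, 0, -0.001, 0, 0, 0]'

```text
t: 12.5
ee_pos: [0.5732, -0.0904, 0.1301]
ee_rot: [[0.103, 0.995, 0.001], [0.995, -0.103, -0.0], [-0.0, 0.001, -1.0]]
force: [-5.5, 1.4, 20.2]
gripper_width: 0.0098
finger_force: 30.0
```

```bash
python3 - <<'E'
from h import *
im=snap('scene','s9.png');s=bot.observe();print(s['ee_pos'],s['force'],s['finger_force'],s['gripper_width'])
# knob: darkest pixels near predicted upright knob / old place
u=proj('scene',(.548,.066,.2)).round().astype(int);g=im.astype(int).max(2);w=g[u[1]-15:u[1]+16,u[0]-25:u[0]+26];v,x=np.where(w<40)
print(u,len(x),(x.mean()+u[0]-25,v.mean()+u[1]-15) if len(x) else None)
E
```

```text
[ 0.5731129  -0.09040404  0.13002844] [-5.51711907  0.72666583 21.38678909] 30.004151165485382 0.009784644599652118
[370 182] 35 (np.float64(371.3142857142857), np.float64(182.9142857142857))
```

The knob shows at its upright position in the scene view. The holder is home at about 20 N, steady.

```bash
python3 -c "
from rig import bot
print(bot.sign_off())"
```

```text
the job is handed in; nothing more can be done
None
```

I handed the job in at about 12.5 s with the lever upright and the holder held pressed home in the slot at about 20 N; the sign-off gave no verdict back.

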